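# Drag the offcut tub home into its dock

### The arm

A 6-joint arm with a two-finger parallel gripper is mounted at the origin on a cart in front of the work surface, level with it; the furniture and walls round the work are solid. World frame = base frame: x ahead of the robot, y to its left, z up, the work surface at z = 0. Lengths are in mm, angles in rad, forces in N, time in s.
With the tool pointing down it reaches from about 325 to 775 mm from the base axis. Payload 5.5 kg.
Tool frame: the origin (TCP) lies at the very end of the fingers, on their centre line; the grasp point (between the pads) lies 19 mm behind it; z points along the fingers, y is the line along which they close (so a half turn about z gives the same grasp; the last joint's range is limited). The gripper opens to 85 mm and grips with 20 to 120 N. Pads are 22 mm wide; open, the fingers measure 114 mm over their backs; the gripper's body (76 mm by 85 mm) begins 54 mm behind the grasp point. The pads swing forward as they close: fully open they stand 13 mm farther back than shut.
Start: joints at [-1.299, 0.091, 1.231, -0, 1.82, -0.057], TCP at [193.744, -567.873, 205.875] pointing down, gripper open.
Joint ranges: [-2.87, 2.87], [-0.86, 2.18], [0.17, 2.46], [-1.51, 4.65], [0.06, 2.69], [-2.65, 2.65]. Speed limits (rad/s): [2.57, 2.57, 3.01, 3.14, 3.14, 3.14].

### API

Orientations are given as a unit quaternion [w, x, y, z].
In Python, from workcell import r gives the robot as it stands. The module is installed in compiled form; this text tells all that it offers.
- The arm moves only by the tool carry_out, never from a script. Its argument "plan" is a list of rows, each an object with "claw": the finger opening in mm, from 0 to 85.4; "xyz": the shift along the tool's x, y, z in mm, a list of three; "turn": the turn about the tool's z in degrees. A call has 1 to 8 rows; each row is the pose to reach, as a shift and turn from the pose commanded when the call began, along the tool's axes at that moment; what a row does not reach only later rows make up. A row lasts 1/10 s, in which the tool goes at most 50 mm and 8.59 degrees, less where a joint would pass 70% of its speed; a pose out of reach is approached as far as the arm can. A call with a gripper value outside its range is refused whole. The fingers move at their own pace and stop on an object; the grip force is fixed at half the most. Time passes only in rows, so rows that repeat a pose let the fingers close. It gives the time, the measured TCP pose, the force, the opening and the grip force at its end, in the units of the state.
- r.get_obs(): the state, without advancing time (a new reading comes with each control period).
- r.read_camera(name): name is "scene" or "top"; returns the picture (400x640x3 uint8, red, green, blue); there is no depth.
- r.get_calibration(name): a dict with "intrinsics" (3x3 intrinsics, pixels), "rvec" (rotation vector, rad) and "tvec" (3), from world to camera coordinates, as OpenCV has them. Camera axes: x right, y down, z forward; pixel columns grow to the right and rows downward; lengths in mm; the calibration is good to about 2 mm. A picture is of the moment at which its call begins. get_calibration takes no time and is no camera call.
- r.job_done(): hands the job in; it is judged then, once.
The state is a dict: "clock": time; "q": joint angles; "joint_vel": joint speeds; "effort": joint torques, N m; "position": TCP position; "tool_rot": TCP orientation; "wrist_force": force on the tool from outside, world axes, zero at the start; "moment": the same for the moment, N m; "opening": finger opening in mm; "finger_force": force on a finger pad.
Only numpy, scipy, OpenCV 4.12 (cv2) and the standard library are available. Lean on these libraries where they do the work, as an engineer would, in place of code of your own. Each camera call takes 0.05 s, during which the arm holds its last target. There are 200 camera calls.

### The job

Hook your fingertips behind the far end wall of the clear offcut tub and slide it along the bench, without lifting or tipping it, into the wooden dock, past the two orange sprung catches until they snap out behind it. Pull it fully home and keep a light but definite pull (about 10 newtons) on the stop bar for about a second, never yanking or slamming it. Let go, and leave the other things on the bench where they stand.

Things in the scene. Friction and masses are not known exactly. Their poses are not given: they have to be found in the camera images.
- offcut_tub: Clear open tub of leather offcuts, loose, 0.2 to 0.42 kg. Walls 100 mm (own x) by 136 mm (own y) outside, 2 to 3 mm thick, 60 mm high; offcuts stick up to 74 mm. Origin: centre of underside. Far end wall: the 100 mm wide wall on its own +y side, outer face at y = +68 mm, bare bench behind it. Near end wall at y = -68 mm. It alone slides at about 1 to 3.5 N.
- dock: Fixed wooden dock near the bench's front edge, mouth to its own +y, the stop bar at its -y end. Origin: on the bench, where the tub's origin lies when fully home; the tub's axes are then parallel to the dock's. Two guides 30 mm high at x = -52.5 and +52.5 mm (2.5 mm play each side), y -70 to 58 mm; a small flare at the mouth, y 100 to 128 mm, opens to about 70 mm either side.
- stop_bar: Rigid stop bar across the dock's -y end, 30 mm high, with a black rubber face 80 mm wide at y = -68 mm in the dock's frame, on which the tub's near end wall must bear. Origin: on the bench, 13 mm to -y of that face; same axes as the dock.
- catch_front (a joint): Orange sprung wedge, 11 to 28 mm above the bench, on the dock's -x side. 0 m = out, its nose 4 mm inside the tub's path at y = 71.5 mm in the dock's frame; the tub pushes it up to 0.006 m aside (2 N, 250 N/m). The tub's near corners climb both slopes 167 to 140 mm before home (5 to 14 N), its sides then rub along (2 to 6 N), and they snap back to 0 behind the far wall in the last 4 mm.
- catch_back (a joint): The like sprung wedge on the dock's +x side, values alike.
- jar_orange_lid: Bystander: glass jar with orange lid, 64 mm across, 72 mm high. Origin: centre of the underside.
- thread_spool_4: Bystander: upright spool of white thread, 33 mm across, 58 mm high. Origin: centre of the underside.
- clip_clamp_3: Bystander: blue and white clip, 22x83x28 mm. Origin: centre of the underside.
- pin_tin: Bystander: round blue tin, 62 mm across, 27 mm high. Origin: centre of the underside.
- felt_brush: Bystander: wooden brush, 41x130x36 mm. Origin: centre of the underside.

How it is judged:
By the outcome, as a careful person would: the job done as asked, in the order asked, and still so for the second after the job is handed in, with the robot touching nothing.
It also fails if it takes over 61 s, if anything falls off the work surface, if the arm or the gripper's body presses on something with over 40 N, if the wrist force passes 120 N, or if a joint passes its speed limit or range.

## Working session

There is one attempt and no reset: what is moved stays moved. The work goes in short steps, Python scripts to look and compute and a tool call to move; the robot and the scene stay as the last step left them, time stands still between calls to the robot, and variables do not carry over. Pictures are saved under pics/ and viewed, at most 10 in all, crops included, and the job is handed in when it is done.

Besides the shell and the picture viewer there is one more tool, called after "Request:" by a JSON object that holds its "api" and its "payload", one argument or row to a line. carry_out: Moves the arm, as the interface text tells. Its arguments: {"type":"object","properties":{"plan":{"type":"array"}},"required":["plan"]}

```bash
mkdir -p pics
cat > h.py <<'E'
import numpy as np, cv2
from workcell import r
def cam(n):
    c=r.get_calibration(n); R,_=cv2.Rodrigues(np.array(c["rvec"],float)); return np.array(c["intrinsics"],float),R,np.array(c["tvec"],float).ravel()
def px2w(n,u,v,z):
    K,R,t=cam(n); d=R.T@np.linalg.solve(K,[u,v,1.]); o=-R.T@t
    return o+d*(z-o[2])/d[2]
def w2px(n,p):
    K,R,t=cam(n); q=K@(R@np.array(p,float)+t); return q[:2]/q[2]
def snap(n,f):
    im=r.read_camera(n); cv2.imwrite(f,im[:,:,::-1]); return im
E
python3 - <<'E'
from h import *
snap("top","pics/t1.png");snap("scene","pics/s1.png")
print(r.get_obs())
for n in("top","scene"):
    K,R,t=cam(n);print(K,-R.T@t,R[2])
E
```

```text
{'clock': 0.1, 'q': array([-1.29871911e+00,  9.18087901e-02,  1.23180783e+00,  1.97192121e-05,
        1.81980836e+00, -5.66799959e-02]), 'joint_vel': array([ 2.59163709e-05, -1.22897493e-03, -3.16124015e-03,  1.01933803e-03,
       -2.23758039e-04,  9.76980540e-04]), 'effort': array([ 2.53649618e-03, -4.60216177e+01, -4.19219398e+01, -8.81346887e-05,
        1.06647049e-02, -2.15291465e-05]), 'position': array([ 193.65250752, -567.55983361,  204.82496381]), 'tool_rot': array([-9.11882536e-04,  9.86519420e-01,  1.63641666e-01, -8.89765383e-05]), 'wrist_force': array([-0.42310954,  0.5321367 , -0.61488533]), 'moment': array([-0.03834477, -0.01415984,  0.05967551]), 'finger_force': 0.0, 'opening': 85.1082009753717}
[[402.6295931    0.         320.62986721]
 [  0.         402.6295931  200.10353737]
 [  0.           0.           1.        ]] [ 447.51434559  -29.72001195 1152.4751484 ] [ 0.09901401  0.00287203 -0.99508189]
[[388.94944378   0.         317.8994772 ]
 [  0.         388.94944378 196.77456562]
 [  0.           0.           1.        ]] [ -53.99630785 -467.16087924  528.8636234 ] [ 0.67390218  0.49280854 -0.55045036]
```

View pics/t1.png

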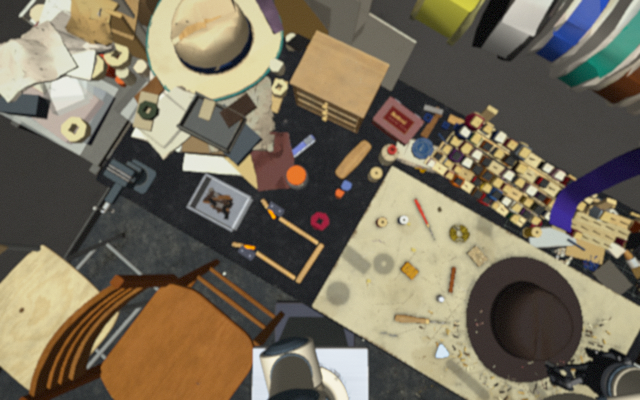

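View pics/s1.png

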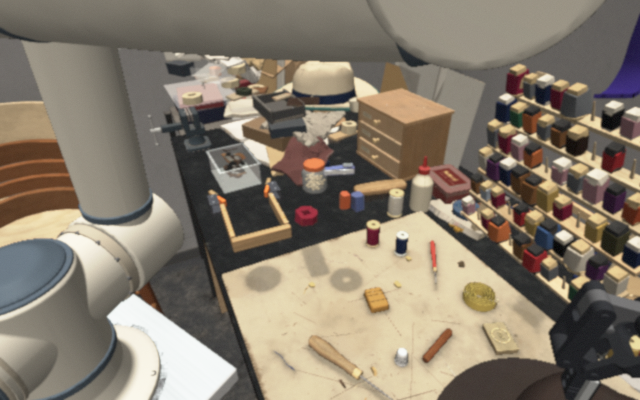

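The top view shows the tub at about (218,202) and the dock between (240,245), (265,205), (320,245) and (298,280). The jar is at (297,175). I'll zoom in on this area.

Run:
```python
import cv2
im=cv2.imread("pics/t1.png")[150:300,160:360]
cv2.imwrite("pics/t1c.png",cv2.resize(im,None,fx=4,fy=4,interpolation=cv2.INTER_CUBIC))
```

```text
(no output)
```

View pics/t1c.png

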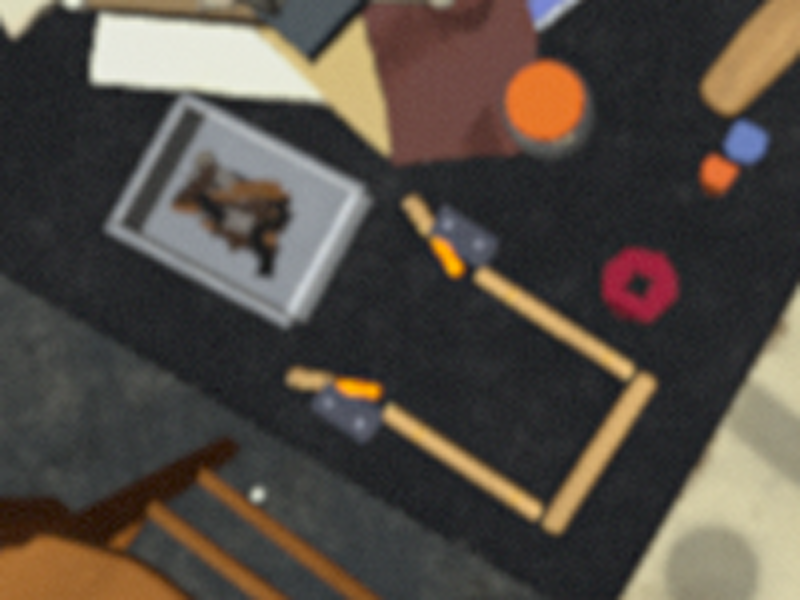

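The crop shows the tub rim corners, in crop pixels, at (185,95), (370,195), (290,325) and (107,230). The guides run from (480,272) to (632,372) and from (388,410) to (540,515). The stop bar is at lower right.

Run:
```python
from h import *
np.set_printoptions(precision=1,suppress=True)
W=lambda c,z:px2w("top",160+(c[0]+.5)/4-.5,150+(c[1]+.5)/4-.5,z)[:2]
T=[W(c,60) for c in[(185,95),(370,195),(290,325),(107,230)]]
print("tub",np.array(T),"ctr",np.mean(T,0),"sides",[np.linalg.norm(T[i]-T[i-1]) for i in range(4)])
far=(T[0]+T[3])/2;near=(T[1]+T[2])/2;d=far-near;print("tub +y ang",np.degrees(np.arctan2(d[1],d[0])),"far",far)
uo,ui=W((480,272),30),W((632,372),30);lo,li=W((388,410),30),W((540,515),30)
for a,b in((uo,ui),(lo,li)):
    e=a-b;print("guide",a,b,np.linalg.norm(e),np.degrees(np.arctan2(e[1],e[0])))
e=((uo+lo)-(ui+li))/2;y=e/np.linalg.norm(e)
print("guide centre sep",np.linalg.norm(uo-lo),np.linalg.norm(ui-li))
m=(uo+lo)/2; print("origin from mouth end(58)",m-58*y,"from inner end (-70)",(ui+li)/2+70*y)
b1,b2=W((550,532),30),W((655,380),30);print("bar outer ends",b1,b2,np.linalg.norm(b1-b2))
j=W((545,98),72);print("jar",j)
print("edge",W((0,275),0),W((530,600),0))
```

```text
tub [[629.2 288.9]
 [560.5 160.4]
 [471.9 212.8]
 [536.1 339.1]] ctr [549.4 250.3] sides [np.float64(105.84126712829782), np.float64(145.68564249458709), np.float64(102.96135664686808), np.float64(141.674297477063)]
tub +y ang 62.44903999918695 far [582.6 314. ]
guide [509.8  87.8] [440.7 -18.5] 126.75342915741084 56.97853151549602
guide [414.1 150.2] [342.8  44.4] 127.60258492219808 56.033950784169136
guide centre sep 114.25774194187224 116.36285186520756
origin from mouth end(58) [429.9  70.6] from inner end (-70) [430.4  71.3]
bar outer ends [331.3  37.4] [435.2 -34.4] 126.3532561636425
jar [625.7  40.8]
edge [508.4 435. ] [281.2  52.9]
```

```bash
cat >> h.py <<'E'
from scipy.spatial.transform import Rotation as Ro
O=np.array([430.,71.]);A=np.radians(56.5);DY=np.array([np.cos(A),np.sin(A)]);DX=np.array([DY[1],-DY[0]])
np.set_printoptions(precision=2,suppress=True)
def D(x,y): return O+x*DX+y*DY
def dock(p): d=np.array(p[:2])-O; return np.array([d@DX,d@DY])
def go(xyz,yaw):   # shift and turn to a world TCP pose with tool x at yaw (deg)
    o=r.get_obs();R=Ro.from_quat(o["tool_rot"],scalar_first=True).as_matrix()
    s=R.T@(np.array(xyz)-o["position"]);y0=np.degrees(np.arctan2(R[1,0],R[0,0]))
    print("shift",s,"turn",-((yaw-y0+180)%360-180),"yaw now",y0,"dock",dock(o["position"]),"F",o["wrist_force"],"t",o["clock"])
E
python3 - <<'E'
from h import *
T=np.array([582.6,314]);u=np.array([np.cos(np.radians(62.4)),np.sin(np.radians(62.4))])
p=T+u*26; print(p,dock(p)); go([*p,205],62.4)
E
```

```text
[594.65 337.04] [ -9.54 312.72]
shift [ 671.59 -726.68    1.24] turn -43.56332807332535 yaw now 18.836671926674644 dock [ 155.36 -662.93] F [-0.42  0.53 -0.61] t 0.1
```

Request:
{"api": "carry_out", "payload": {
  "plan": [
    {"claw":40,"xyz":[34,-36,-3],"turn":-5.5},
    {"claw":40,"xyz":[67,-73,-6],"turn":-11},
    {"claw":40,"xyz":[101,-109,-9],"turn":-16.5},
    {"claw":40,"xyz":[134,-145,-10],"turn":-22},
    {"claw":40,"xyz":[168,-182,-10],"turn":-27.5},
    {"claw":40,"xyz":[201,-218,-10],"turn":-33},
    {"claw":40,"xyz":[235,-254,-10],"turn":-38.5},
    {"claw":40,"xyz":[269,-291,-10],"turn":-43.5}
  ]
}}

```text
clock: 0.9
position: [354.5, -204.0, 215.6]
tool_rot: [0.0, 0.855, 0.519, 0.0]
wrist_force: [0.9, -0.2, -1.0]
opening: 40.0
finger_force: 0.0
```

```bash
python3 -c "
from h import *
go([594.65,337,205],62.4);print(r.get_obs()['q'])"
```

```text
shift [590.75 -36.47  10.61] turn 0.12766392113579172 yaw now 62.5276639211358 dock [  88.78 -270.96] F [ 0.89 -0.21 -1.02] t 0.9
[-0.61 -0.42  1.67  0.    1.89 -0.13]
```

Request:
{"api": "carry_out", "payload": {
  "plan": [
    {"claw":40,"xyz":[49,-3,0],"turn":0},
    {"claw":40,"xyz":[98,-6,0],"turn":0},
    {"claw":40,"xyz":[147,-9,0],"turn":0},
    {"claw":40,"xyz":[196,-12,0],"turn":0},
    {"claw":40,"xyz":[245,-15,0],"turn":0},
    {"claw":40,"xyz":[294,-18,0],"turn":0},
    {"claw":40,"xyz":[343,-21,0],"turn":0},
    {"claw":40,"xyz":[392,-24,0],"turn":0}
  ]
}}

```text
clock: 1.7
position: [515.3, 154.6, 215.4]
tool_rot: [0.0, 0.856, 0.518, -0.0]
wrist_force: [0.6, -0.7, -0.3]
opening: 39.9
finger_force: 0.0
```

Request:
{"api": "carry_out", "payload": {
  "plan": [
    {"claw":40,"xyz":[45,-3,0],"turn":0},
    {"claw":40,"xyz":[90,-6,0],"turn":0},
    {"claw":40,"xyz":[135,-9,0],"turn":0},
    {"claw":40,"xyz":[170,-11,0],"turn":0},
    {"claw":40,"xyz":[190,-12,10],"turn":0},
    {"claw":40,"xyz":[198,-12,40],"turn":0},
    {"claw":40,"xyz":[198,-12,70],"turn":0},
    {"claw":40,"xyz":[198,-12,85],"turn":0}
  ]
}}

```text
clock: 2.5
position: [594.9, 333.2, 126.1]
tool_rot: [-0.0, 0.855, 0.518, -0.003]
wrist_force: [0.2, -0.8, 0.1]
opening: 40.0
finger_force: 0.0
```

```bash
python3 -c "
from h import *
go([594.65,337,10],62.4)
a=snap('top','pics/t2.png')[150:300,160:360,::-1]
cv2.imwrite('pics/t2c.png',cv2.resize(a,None,fx=4,fy=4,interpolation=2))
snap('scene','pics/s2.png');a=cv2.imread('pics/s2.png')[80:260,120:360];cv2.imwrite('pics/s2c.png',cv2.resize(a,None,fx=3.3,fy=3.3,interpolation=2))"
```

```text
shift [  3.88  -1.57 116.09] turn -0.03041382184886743 yaw now 62.369586178151145 dock [ -7.19 309.62] F [ 0.21 -0.77  0.09] t 2.5
```

View pics/t2c.png

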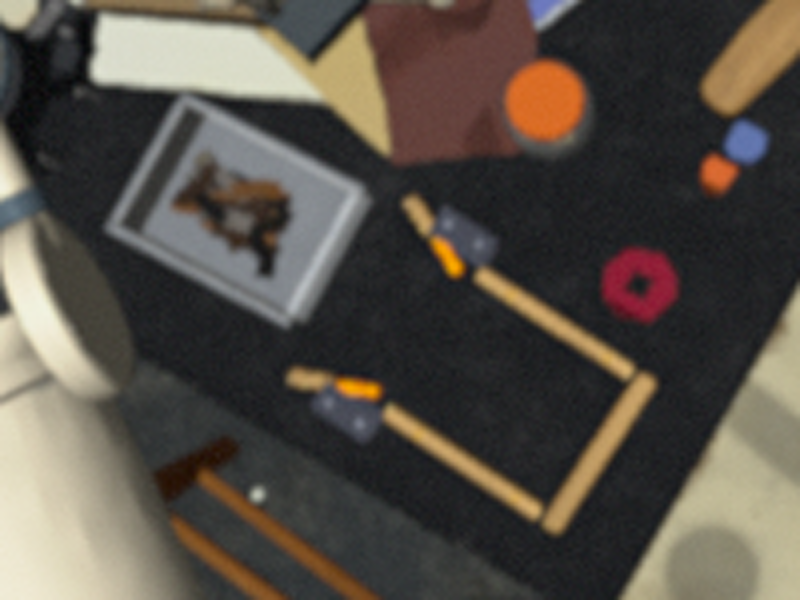

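View pics/s2c.png

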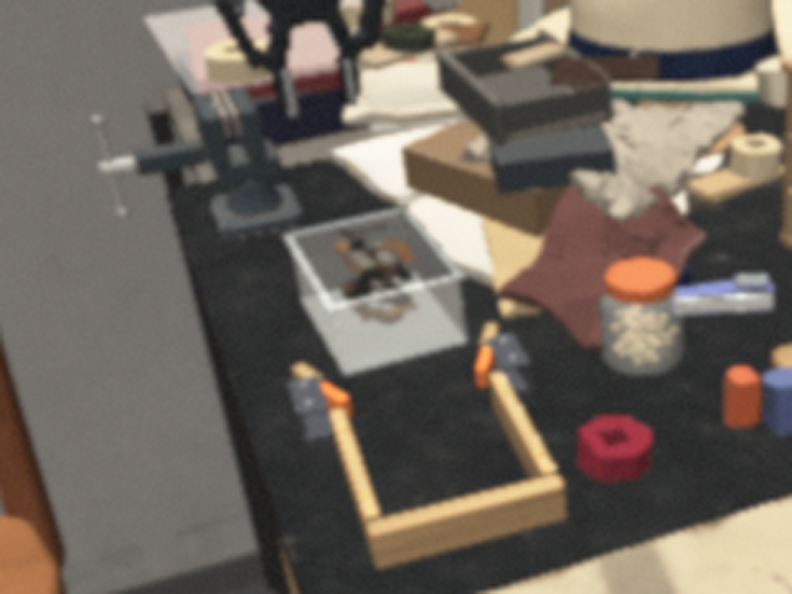

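The gripper is above the bench behind the tub. A dark vice stands farther back, with its base at about (255,215) in the scene crop. I'll check the clearance.

Run:
```python
from h import *
for c in((255,230),(220,215),(300,205)): 
    w=px2w("scene",120+c[0]/3.3,80+c[1]/3.3,0);print("vise base",w,dock(w))
for uv in((155,178),(140,195)):
  for z in(0,100): w=px2w("top",*uv,z);print("vise top img",uv,z,w,dock(w))
# tub from scene: far rim corners, near rim corners z=60
for c in((285,240),(403,208),(465,270),(335,305)): w=px2w("scene",120+c[0]/3.3,80+c[1]/3.3,60);print("tub",w,dock(w))
for c in((352,372),(465,345)): w=px2w("scene",120+c[0]/3.3,80+c[1]/3.3,0);print("tub near bottom",w,dock(w))
```

```text
vise base [605.44 469.5    0.  ] [-73.65 429.13]
vise base [608.7  523.74   0.  ] [-100.87  476.17]
vise base [665.47 475.07   0.  ] [-26.66 466.91]
vise top img (155, 178) 0 [625.29 453.36   0.  ] [-48.19 426.63]
vise top img (155, 178) 100 [609.86 411.44 100.  ] [-37.92 383.16]
vise top img (140, 195) 0 [575.66 494.5    0.  ] [-112.28  433.55]
vise top img (140, 195) 100 [564.54 449.02 100.  ] [-96.45 389.48]
tub [531.73 327.76  60.  ] [-56.88 270.25]
tub [627.28 288.39  60.  ] [ 44.53 290.16]
tub [572.89 168.3   60.  ] [ 65.45 160.  ]
tub [479.42 213.11  60.  ] [-37.22 145.78]
tub near bottom [482.18 211.16   0.  ] [-33.85 145.68]
tub near bottom [559.48 164.62   0.  ] [ 56.3  149.53]
```

Request:
{"api": "carry_out", "payload": {
  "plan": [
    {"claw":40,"xyz":[4,-2,25],"turn":0},
    {"claw":40,"xyz":[4,-2,50],"turn":0},
    {"claw":40,"xyz":[4,-2,75],"turn":0},
    {"claw":40,"xyz":[4,-2,90],"turn":0},
    {"claw":40,"xyz":[4,-2,101],"turn":0},
    {"claw":40,"xyz":[4,-2,109],"turn":0},
    {"claw":40,"xyz":[4,-2,114],"turn":0},
    {"claw":40,"xyz":[4,-2,117],"turn":0}
  ]
}}

```text
clock: 3.4
position: [596.7, 338.1, 14.4]
tool_rot: [0.0, 0.856, 0.518, 0.001]
wrist_force: [-0.2, 0.0, 0.2]
opening: 40.2
finger_force: 0.0
```

```bash
python3 -c "
from h import *
go([*D(-7,300),9],62.4)
a=snap('scene','pics/s3.png')[120:210,170:290,::-1];cv2.imwrite('pics/s3c.png',cv2.resize(a,None,fx=6,fy=6,interpolation=2))"
```

```text
shift [-14.81  -0.14   5.42] turn -0.06368426608261757 yaw now 62.33631573391738 dock [ -8.37 314.74] F [-0.19  0.01  0.23] t 3.4
```

View pics/s3c.png

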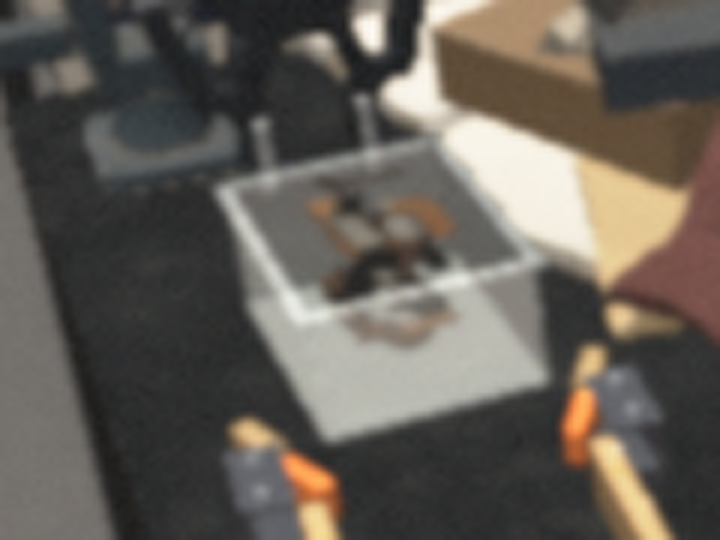

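Both fingers are behind the far wall, at (265,150) and (370,130) in the crop, and roughly centred on it. Next I'll approach until contact.

Request:
{"api": "carry_out", "payload": {
  "plan": [
    {"claw":40,"xyz":[-3,0,2],"turn":0},
    {"claw":40,"xyz":[-6,0,4],"turn":0},
    {"claw":40,"xyz":[-9,0,4],"turn":0},
    {"claw":40,"xyz":[-12,0,4],"turn":0},
    {"claw":40,"xyz":[-14,0,4],"turn":0},
    {"claw":40,"xyz":[-16,0,4],"turn":0},
    {"claw":40,"xyz":[-18,0,4],"turn":0},
    {"claw":40,"xyz":[-20,0,4],"turn":0}
  ]
}}

```text
clock: 4.25
position: [587.1, 320.2, 10.0]
tool_rot: [-0.0, 0.856, 0.518, 0.0]
wrist_force: [0.9, 1.2, 0.2]
opening: 40.2
finger_force: 0.5
```

```bash
python3 -c "
from h import *
go([*D(-5,270),9],60)"
```

```text
shift [-24.51  -0.96   0.99] turn 2.3396395314152585 yaw now 62.33963953141526 dock [ -6.54 294.48] F [0.88 1.23 0.17] t 4.25
```

Request:
{"api": "carry_out", "payload": {
  "plan": [
    {"claw":40,"xyz":[-4,0.4,0],"turn":0.7},
    {"claw":40,"xyz":[-8,0.8,0],"turn":1.4},
    {"claw":40,"xyz":[-12,1.2,0],"turn":2.2},
    {"claw":40,"xyz":[-16,1.6,0],"turn":2.9},
    {"claw":40,"xyz":[-20,2,0],"turn":3.6},
    {"claw":40,"xyz":[-24,2.4,0],"turn":4.3},
    {"claw":40,"xyz":[-28,2.8,0],"turn":5},
    {"claw":40,"xyz":[-32,3.2,0],"turn":5.8}
  ]
}}

```text
clock: 5.05
position: [575.0, 290.1, 10.0]
tool_rot: [0.0, 0.881, 0.473, 0.0]
wrist_force: [2.3, 1.3, 0.5]
opening: 40.2
finger_force: 0.6
```

```bash
python3 -c "
from h import *
go([*D(0,240),9],56.5)
a=snap('top','pics/t4.png')[150:300,160:360,::-1]
cv2.imwrite('pics/t4c.png',cv2.resize(a,None,fx=4,fy=4,interpolation=2))"
```

```text
shift [-22.72   0.02   0.95] turn -0.02401967062647259 yaw now 56.47598032937352 dock [ -0.01 262.72] F [2.27 1.35 0.51] t 5.05
```

View pics/t4c.png

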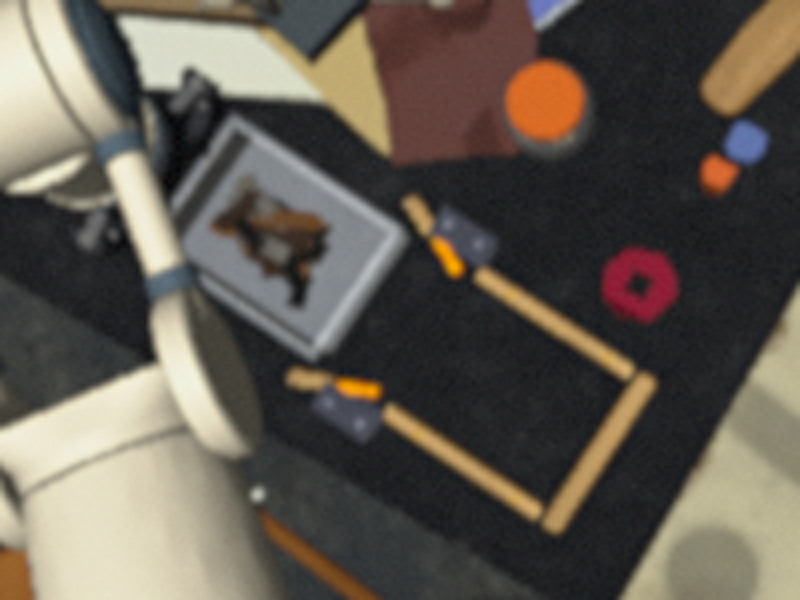

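The tub has turned towards the dock axis. Its near rim corners are now at (407,232) and (315,358), and a far corner is at (235,118).

Run:
```python
from h import *
W=lambda c,z:px2w("top",160+(c[0]+.5)/4-.5,150+(c[1]+.5)/4-.5,z)[:2]
a,b,c=W((235,118),60),W((407,232),60),W((315,358),60)
print(dock(a),dock(b),dock(c)); e=a-b;print(np.degrees(np.arctan2(e[1],e[0])));e=b-c;print(np.degrees(np.arctan2(e[1],e[0]))+90, dock((b+c)/2))
```

```text
[ 51.84 253.84] [ 52.59 111.21] [-52.24 114.61]
56.799011325258476
54.643388032276015 [  0.17 112.91]
```

Request:
{"api": "carry_out", "payload": {
  "plan": [
    {"claw":40,"xyz":[-3,0,0],"turn":0},
    {"claw":40,"xyz":[-6,0,0],"turn":0},
    {"claw":40,"xyz":[-9,0,0],"turn":0},
    {"claw":40,"xyz":[-12,0,0],"turn":0},
    {"claw":40,"xyz":[-15,0,0],"turn":0},
    {"claw":40,"xyz":[-18,0,0],"turn":0},
    {"claw":40,"xyz":[-21,0,0],"turn":0},
    {"claw":40,"xyz":[-24,0,0],"turn":0}
  ]
}}

```text
clock: 5.9
position: [561.7, 270.2, 9.9]
tool_rot: [-0.0, 0.881, 0.474, 0.0]
wrist_force: [0.6, 2.1, 0.1]
opening: 40.3
finger_force: 0.7
```

Request:
{"api": "carry_out", "payload": {
  "plan": [
    {"claw":40,"xyz":[-3,0,0],"turn":0},
    {"claw":40,"xyz":[-6,0,0],"turn":0},
    {"claw":40,"xyz":[-9,0,0],"turn":0},
    {"claw":40,"xyz":[-12,0,0],"turn":0},
    {"claw":40,"xyz":[-15,0,0],"turn":0},
    {"claw":40,"xyz":[-18,0,0],"turn":0},
    {"claw":40,"xyz":[-21,0,0],"turn":0},
    {"claw":40,"xyz":[-24,0,0],"turn":0}
  ]
}}

```text
clock: 6.7
position: [549.8, 252.0, 11.0]
tool_rot: [-0.001, 0.881, 0.474, 0.003]
wrist_force: [4.8, 8.0, 1.4]
opening: 40.5
finger_force: 4.4
```

```bash
python3 -c "
from h import *
go([*D(0,140),9],56.5)
a=snap('top','pics/t5.png')[150:300,160:360,::-1]
cv2.imwrite('pics/t5c.png',cv2.resize(a,None,fx=4,fy=4,interpolation=2))"
```

```text
shift [-77.07  -0.03   1.61] turn 0.07138457198223591 yaw now 56.57138457198224 dock [ -0.06 217.06] F [4.81 7.95 1.38] t 6.7
```

View pics/t5c.png

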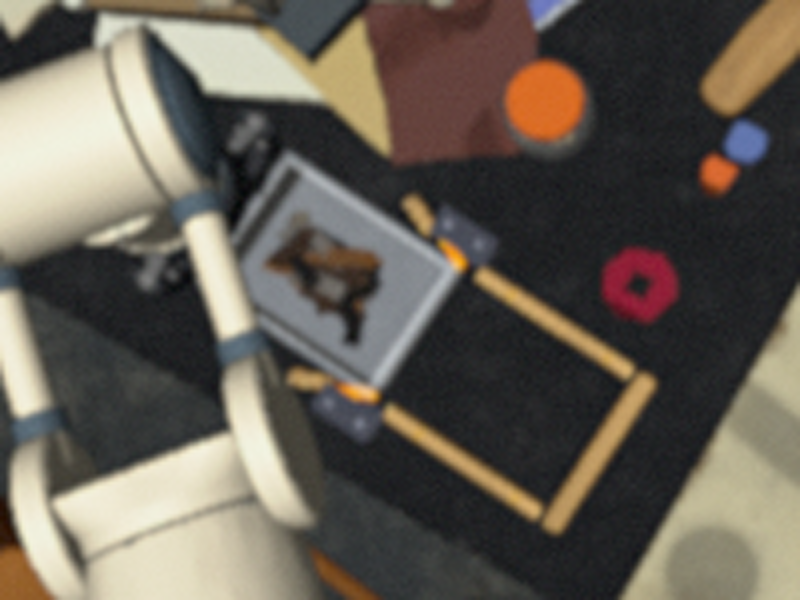

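The tub is square and centred, with its near corners on the catch slopes at a pull of about 9 N. I'll keep going.

Request:
{"api": "carry_out", "payload": {
  "plan": [
    {"claw":40,"xyz":[-2.5,0,0],"turn":0},
    {"claw":40,"xyz":[-5,0,0],"turn":0},
    {"claw":40,"xyz":[-7.5,0,0],"turn":0},
    {"claw":40,"xyz":[-10,0,0],"turn":0},
    {"claw":40,"xyz":[-12.5,0,0],"turn":0},
    {"claw":40,"xyz":[-15,0,0],"turn":0},
    {"claw":40,"xyz":[-17.5,0,0],"turn":0},
    {"claw":40,"xyz":[-20,0,0],"turn":0}
  ]
}}

```text
clock: 7.55
position: [537.5, 233.5, 9.9]
tool_rot: [-0.0, 0.881, 0.474, 0.0]
wrist_force: [2.3, 3.6, 0.7]
opening: 40.2
finger_force: 2.1
```

Request:
{"api": "carry_out", "payload": {
  "plan": [
    {"claw":40,"xyz":[-3,0,0],"turn":0},
    {"claw":40,"xyz":[-6,0,0],"turn":0},
    {"claw":40,"xyz":[-9,0,0],"turn":0},
    {"claw":40,"xyz":[-12,0,0],"turn":0},
    {"claw":40,"xyz":[-15,0,0],"turn":0},
    {"claw":40,"xyz":[-18,0,0],"turn":0},
    {"claw":40,"xyz":[-21,0,0],"turn":0},
    {"claw":40,"xyz":[-24,0,0],"turn":0}
  ]
}}

```text
clock: 8.35
position: [524.2, 213.4, 9.9]
tool_rot: [-0.0, 0.881, 0.474, 0.0]
wrist_force: [2.5, 4.1, 0.1]
opening: 40.2
finger_force: 2.2
```

Request:
{"api": "carry_out", "payload": {
  "plan": [
    {"claw":40,"xyz":[-3,0,0],"turn":0},
    {"claw":40,"xyz":[-6,0,0],"turn":0},
    {"claw":40,"xyz":[-9,0,0],"turn":0},
    {"claw":40,"xyz":[-12,0,0],"turn":0},
    {"claw":40,"xyz":[-15,0,0],"turn":0},
    {"claw":40,"xyz":[-18,0,0],"turn":0},
    {"claw":40,"xyz":[-21,0,0],"turn":0},
    {"claw":40,"xyz":[-24,0,0],"turn":0}
  ]
}}

```text
clock: 9.15
position: [511.0, 193.4, 9.9]
tool_rot: [0.0, 0.881, 0.474, 0.0]
wrist_force: [2.2, 4.2, 0.7]
opening: 40.2
finger_force: 2.2
```

```bash
python3 -c "
from h import *
go([*D(0,80),9],56.5)"
```

```text
shift [-66.77  -0.03   0.91] turn 0.03719921847599039 yaw now 56.537199218476 dock [ -0.01 146.76] F [2.22 4.2  0.69] t 9.15
```

Request:
{"api": "carry_out", "payload": {
  "plan": [
    {"claw":40,"xyz":[-3,0,0],"turn":0},
    {"claw":40,"xyz":[-6,0,0],"turn":0},
    {"claw":40,"xyz":[-9,0,0],"turn":0},
    {"claw":40,"xyz":[-12,0,0],"turn":0},
    {"claw":40,"xyz":[-15,0,0],"turn":0},
    {"claw":40,"xyz":[-18,0,0],"turn":0},
    {"claw":40,"xyz":[-21,0,0],"turn":0},
    {"claw":40,"xyz":[-24,0,0],"turn":0}
  ]
}}

```text
clock: 9.95
position: [497.7, 173.4, 9.9]
tool_rot: [-0.0, 0.881, 0.474, 0.0]
wrist_force: [1.9, 4.6, 1.3]
opening: 39.9
finger_force: 2.3
```

Request:
{"api": "carry_out", "payload": {
  "plan": [
    {"claw":40,"xyz":[-3,0,0],"turn":0},
    {"claw":40,"xyz":[-6,0,0],"turn":0},
    {"claw":40,"xyz":[-9,0,0],"turn":0},
    {"claw":40,"xyz":[-12,0,0],"turn":0},
    {"claw":40,"xyz":[-15,0,0],"turn":0},
    {"claw":40,"xyz":[-18,0,0],"turn":0},
    {"claw":40,"xyz":[-21,0,0],"turn":0},
    {"claw":40,"xyz":[-24,0,0],"turn":0}
  ]
}}

```text
clock: 10.75
position: [484.5, 153.4, 9.9]
tool_rot: [0.0, 0.881, 0.474, 0.0]
wrist_force: [2.3, 3.8, 2.1]
opening: 39.9
finger_force: 2.3
```

```bash
python3 -c "
from h import *
go([*D(0,80),9],56.5)
a=snap('top','pics/t6.png')[150:300,160:360,::-1]
cv2.imwrite('pics/t6c.png',cv2.resize(a,None,fx=4,fy=4,interpolation=2))"
```

```text
shift [-18.78  -0.02   0.91] turn 0.03885940406934196 yaw now 56.538859404069335 dock [ 0.01 98.78] F [2.34 3.81 2.15] t 10.75
```

View pics/t6c.png

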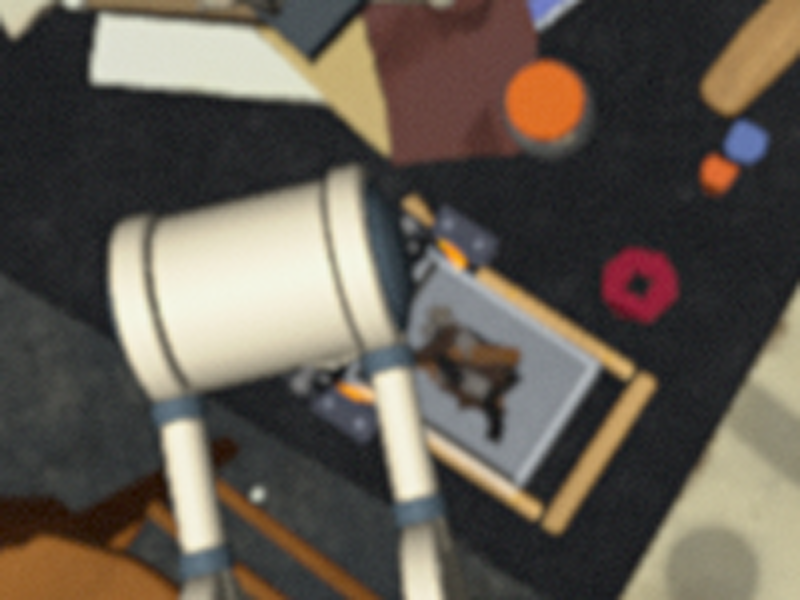

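The tub is between the guides, about 20 mm short of the bar. I'll slow down from here.

Request:
{"api": "carry_out", "payload": {
  "plan": [
    {"claw":40,"xyz":[-1.5,0,0],"turn":0},
    {"claw":40,"xyz":[-3,0,0],"turn":0},
    {"claw":40,"xyz":[-4.5,0,0],"turn":0},
    {"claw":40,"xyz":[-6,0,0],"turn":0},
    {"claw":40,"xyz":[-7.5,0,0],"turn":0},
    {"claw":40,"xyz":[-9,0,0],"turn":0},
    {"claw":40,"xyz":[-10.5,0,0],"turn":0},
    {"claw":40,"xyz":[-12,0,0],"turn":0}
  ]
}}

```text
clock: 11.6
position: [477.9, 143.5, 9.8]
tool_rot: [-0.0, 0.881, 0.474, -0.0]
wrist_force: [1.5, 3.3, 0.7]
opening: 40.0
finger_force: 2.2
```

Request:
{"api": "carry_out", "payload": {
  "plan": [
    {"claw":40,"xyz":[-0.5,0,0],"turn":0},
    {"claw":40,"xyz":[-1,0,0],"turn":0},
    {"claw":40,"xyz":[-1.5,0,0],"turn":0},
    {"claw":40,"xyz":[-2,0,0],"turn":0},
    {"claw":40,"xyz":[-2.5,0,0],"turn":0},
    {"claw":40,"xyz":[-3,0,0],"turn":0},
    {"claw":40,"xyz":[-3.5,0,0],"turn":0},
    {"claw":40,"xyz":[-4,0,0],"turn":0}
  ]
}}

```text
clock: 12.4
position: [475.8, 140.2, 9.8]
tool_rot: [-0.0, 0.881, 0.474, -0.0]
wrist_force: [2.7, 4.4, -1.2]
opening: 40.1
finger_force: 2.1
```

Request:
{"api": "carry_out", "payload": {
  "plan": [
    {"claw":40,"xyz":[-0.5,0,0],"turn":0},
    {"claw":40,"xyz":[-1,0,0],"turn":0},
    {"claw":40,"xyz":[-1.5,0,0],"turn":0},
    {"claw":40,"xyz":[-2,0,0],"turn":0},
    {"claw":40,"xyz":[-2.5,0,0],"turn":0},
    {"claw":40,"xyz":[-3,0,0],"turn":0}
  ]
}}

```text
clock: 13.0
position: [473.9, 137.4, 9.7]
tool_rot: [0.0, 0.881, 0.474, -0.0]
wrist_force: [0.4, 0.8, 0.0]
opening: 39.6
finger_force: 0.5
```

The force dropped, so the catches are releasing. I'll creep up to the stop.

Request:
{"api": "carry_out", "payload": {
  "plan": [
    {"claw":40,"xyz":[-0.4,0,0],"turn":0},
    {"claw":40,"xyz":[-0.8,0,0],"turn":0},
    {"claw":40,"xyz":[-1.2,0,0],"turn":0},
    {"claw":40,"xyz":[-1.6,0,0],"turn":0}
  ]
}}

```text
clock: 13.4
position: [473.3, 137.0, 10.0]
tool_rot: [-0.0, 0.881, 0.474, 0.0]
wrist_force: [0.4, 6.0, 0.3]
opening: 39.9
finger_force: 2.4
```

```bash
python3 -c "
from h import *
go([*D(0,75),9],56.5)"
```

```text
shift [-3.96  0.28  0.97] turn 0.04791178214773595 yaw now 56.54791178214773 dock [-0.28 78.96] F [0.41 5.98 0.35] t 13.4
```

Request:
{"api": "carry_out", "payload": {
  "plan": [
    {"claw":40,"xyz":[-0.3,0,0],"turn":0},
    {"claw":40,"xyz":[-0.6,0,0],"turn":0},
    {"claw":40,"xyz":[-0.9,0,0],"turn":0},
    {"claw":40,"xyz":[-0.9,0,0],"turn":0}
  ]
}}

```text
clock: 13.8
position: [473.1, 137.0, 10.3]
tool_rot: [-0.001, 0.881, 0.474, 0.001]
wrist_force: [1.6, 7.4, -0.0]
opening: 39.9
finger_force: 3.2
```

```bash
python3 -c "
from h import *
go([*D(0,75),9],56.5);o=r.get_obs();print(dock(O+o['wrist_force'][:2]),o['moment'])"
```

```text
shift [-3.79  0.46  1.32] turn 0.06202236194616262 yaw now 56.56202236194615 dock [-0.46 78.79] F [ 1.56  7.37 -0.01] t 13.8
[-2.77  7.  ] [ 1.11 -0.19 -0.18]
```

Request:
{"api": "carry_out", "payload": {
  "plan": [
    {"claw":40,"xyz":[-0.4,0,0],"turn":0},
    {"claw":40,"xyz":[-0.8,0,0],"turn":0},
    {"claw":40,"xyz":[-1.2,0,0],"turn":0},
    {"claw":40,"xyz":[-1.2,0,0],"turn":0}
  ]
}}

```text
clock: 14.2
position: [472.8, 136.9, 10.8]
tool_rot: [-0.002, 0.881, 0.474, 0.002]
wrist_force: [2.4, 10.1, 1.1]
opening: 40.2
finger_force: 4.7
```

```bash
python3 -c "
from h import *
go([*D(0,75),9],56.5);o=r.get_obs();print(dock(O+o['wrist_force'][:2]),o['moment'])"
```

```text
shift [-3.62  0.71  1.74] turn 0.07647252439846852 yaw now 56.57647252439847 dock [-0.72 78.61] F [ 2.39 10.15  1.07] t 14.2
[-3.6   9.78] [ 1.73 -0.15 -0.29]
```

Holding about 10 N against the bar, for 1.2 s.

Request:
{"api": "carry_out", "payload": {
  "plan": [
    {"claw":40,"xyz":[-0.2,0,0],"turn":0},
    {"claw":40,"xyz":[-0.2,0,0],"turn":0},
    {"claw":40,"xyz":[-0.2,0,0],"turn":0},
    {"claw":40,"xyz":[-0.2,0,0],"turn":0},
    {"claw":40,"xyz":[-0.2,0,0],"turn":0},
    {"claw":40,"xyz":[-0.2,0,0],"turn":0},
    {"claw":40,"xyz":[-0.2,0,0],"turn":0},
    {"claw":40,"xyz":[-0.2,0,0],"turn":0}
  ]
}}

```text
clock: 15.0
position: [472.7, 137.0, 10.8]
tool_rot: [-0.002, 0.881, 0.474, 0.002]
wrist_force: [1.6, 11.9, 1.9]
opening: 40.0
finger_force: 5.0
```

Request:
{"api": "carry_out", "payload": {
  "plan": [
    {"claw":40,"xyz":[0,0,0],"turn":0},
    {"claw":40,"xyz":[0,0,0],"turn":0},
    {"claw":40,"xyz":[0,0,0],"turn":0},
    {"claw":40,"xyz":[0,0,0],"turn":0}
  ]
}}

```text
clock: 15.4
position: [472.7, 136.9, 10.8]
tool_rot: [-0.002, 0.881, 0.474, 0.002]
wrist_force: [0.7, 10.6, 0.5]
opening: 39.8
finger_force: 5.0
```

```bash
python3 -c "
from h import *
go([*D(0,90),9],56.5);o=r.get_obs();print(dock(O+o['wrist_force'][:2]))
K=(150,300,160,360)
a=snap('scene','pics/s7.png')[160:260,190:310,::-1];cv2.imwrite('pics/s7c.png',cv2.resize(a,None,fx=6,fy=6,interpolation=2))"
```

```text
shift [11.43  0.78  1.84] turn 0.07931898481052713 yaw now 56.579318984810534 dock [-0.77 78.56] F [ 0.7  10.63  0.55] t 15.4
[-5.29  9.25]
```

Request:
{"api": "carry_out", "payload": {
  "plan": [
    {"claw":40,"xyz":[1,0,0],"turn":0},
    {"claw":40,"xyz":[2,0,0],"turn":0},
    {"claw":40,"xyz":[4,0,0],"turn":0},
    {"claw":40,"xyz":[8,0,0],"turn":0},
    {"claw":40,"xyz":[14,0,0],"turn":0},
    {"claw":40,"xyz":[20,0,0],"turn":0},
    {"claw":40,"xyz":[22,0,0],"turn":0},
    {"claw":40,"xyz":[22,0,0],"turn":0}
  ]
}}

```text
clock: 16.25
position: [484.3, 153.1, 9.8]
tool_rot: [0.0, 0.881, 0.474, -0.0]
wrist_force: [0.1, -0.7, 0.8]
opening: 40.0
finger_force: 0.0
```

Request:
{"api": "carry_out", "payload": {
  "plan": [
    {"claw":40,"xyz":[0,0,-10],"turn":0},
    {"claw":40,"xyz":[0,0,-35],"turn":0},
    {"claw":40,"xyz":[0,0,-70],"turn":0},
    {"claw":40,"xyz":[10,0,-110],"turn":0},
    {"claw":40,"xyz":[40,0,-150],"turn":0},
    {"claw":40,"xyz":[85,0,-165],"turn":0},
    {"claw":40,"xyz":[130,0,-170],"turn":0},
    {"claw":40,"xyz":[165,0,-170],"turn":0}
  ]
}}

```text
clock: 17.05
position: [576.5, 292.4, 182.6]
tool_rot: [0.0, 0.881, 0.474, 0.002]
wrist_force: [0.0, -0.1, 0.4]
opening: 40.0
finger_force: 0.0
```

```bash
python3 -c "
from h import *
go([*D(0,90),9],56.5)
t=snap('top','pics/t8.png')[180:290,210:340,::-1];s=snap('scene','pics/s8.png')[160:260,190:310,::-1]
b=np.hstack([cv2.resize(x,(400,int(400*x.shape[0]/x.shape[1])),interpolation=2)[:330] for x in(t,s)])
cv2.imwrite('pics/f8.png',b)"
```

```text
shift [-176.13   -0.49  172.98] turn 0.05406548299308156 yaw now 56.55406548299308 dock [ -0.02 265.54] F [ 0.04 -0.08  0.4 ] t 17.05
```

View pics/f8.png

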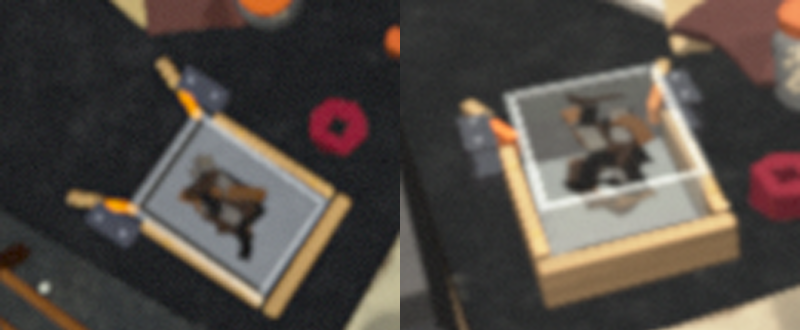

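The tub bears on the bar, and both orange catches show behind its far corners. I'll compare their extent with the initial picture, then hand in.

```bash
python3 -c "
import cv2,numpy as np
for f in('t1','t6','t8'):
    h=cv2.cvtColor(cv2.imread(f'pics/{f}.png'),cv2.COLOR_BGR2HSV)
    for n,(v0,v1,u0,u1) in dict(back=(205,222,264,280),front=(240,254,240,258)).items():
        a=h[v0:v1,u0:u1];m=(a[...,0]>8)&(a[...,0]<20)&(a[...,1]>190)&(a[...,2]>150);y,x=np.nonzero(m);print(f,n,m.sum(),x.mean()+u0,y.mean()+v0)
"
```

```text
t1 back 20 271.55 214.15
t1 front 23 249.82608695652175 246.6086956521739
t6 back 12 273.25 213.16666666666666
t6 front 3 247.0 247.66666666666666
t8 back 22 270.59090909090907 212.77272727272728
t8 front 13 247.6153846153846 246.23076923076923
```

```bash
python3 -c "
import cv2,numpy as np
from h import w2px,D
for q in((-46,71.5),(46,71.5),(-50,68),(50,68)): print(q,w2px('top',[*D(*q),20 if abs(q[0])==46 else 60]))
I={f:cv2.imread(f'pics/{f}.png').astype(int) for f in('t1','t5','t6','t8')}
for n,(v0,v1,u0,u1) in dict(front=(242,252,241,256),back=(205,221,265,280)).items():
  for f in I: print(n,f);a=I[f][v0:v1,u0:u1];print((a[...,2]-a[...,0]))
"
```

```text
(-46, 71.5) [255.25 245.88]
(46, 71.5) [273.79 218.5 ]
(-50, 68) [253.04 248.06]
(50, 68) [273.94 217.2 ]
front t1
[[ 20  13   0  -1  -7  -7 -10  -6  -8  -8  -7  -5  -2  -3  -4]
 [ 55  45  28  21  13  10   5   2   0  -5  -6 -11  -6  -7  -3]
 [ 75  66  62  82  99  91  84  70  57  43  27  13   6   3  -4]
 [ 63  55  76 146 200 210 209 191 161 136 117  97  79  54  20]
 [ 30  18  55 148 217 253 252 248 243 236 228 221 191 130  61]
 [ -1 -17  12  84 161 208 250 252 251 251 250 252 248 196  91]
 [-15 -19 -15  13  67 123 165 178 185 198 217 246 242 177  78]
 [-17 -19 -17 -17  -1  28  55  67  77  89 110 142 148 112  44]
 [-17 -16 -15 -17 -19 -15 -14  -8  -1   2  15  37  47  32   6]
 [-17 -18 -16 -15 -17 -16 -17 -19 -17 -17 -18 -13 -11 -12   1]]
front t5
[[ -3  -6  -7  -6  -5  -2  -1  -5  -5  -9 -10 -10  -8 -11 -10]
 [ 36  19   3  -5  -8  -6  -5  -5  -4  -6  -9 -10  -9  -9  -8]
 [ 68  54  30  11  -3  -5  -4  -4  -4  -2  -4  -6  -9  -8  -5]
 [ 62  53  54  52  47  36  23  17  18  17  12   0  -6  -9  -7]
 [ 27  18  38  85 121 125 106  83  68  60  45  31  17   5  -2]
 [ -3 -10   7  57 127 174 178 
[... 4933 characters left out ...]
1 -16]
 [ -3  13  77 148 174 153 102  42  -4 -17 -16 -14 -14 -13 -16]
 [ -5  -1  56 145 221 225 184 101  28 -11 -17 -12 -13 -14 -16]
 [ -7  -9  19 101 201 241 242 170  80   6 -17 -18 -13 -14 -14]
 [ -2  -8  -2  55 135 220 242 236 144  50  -6 -17 -16 -11 -13]
 [ -5  -2  -9  10  63 148 234 243 195  99  23  -9 -11 -15 -14]
 [ -4   0  -6  -7  18  98 201 236 185 127  64  15  -8 -14 -12]
 [ -5  -2  -7  -5  -1  52 142 189 164 126  72  21  -4  -8   7]
 [  0  -4  -2  -3  -6  19  77 126 131 109  59  15  -6  -1  33]
 [ -4   0  -4  -4  -7  -4  19  53  79  72  33   1  -9   4  43]
 [ -3  -2  -5  -2  -4  -6  -8   4  21  30  11  -6  -8   4  36]
 [ -4  -1  -5   1  -6  -5 -10  -8  -2   5  -2  -8  -9  -2  17]]
```

Both catches match their original "out" positions; the remaining difference is the clear wall covering part of each.

```bash
python3 -c "
from workcell import r
print(r.job_done())"
```

```text
the job is handed in; nothing more can be done
None
```

The tub is fully home against the stop bar with both catches snapped out behind it; I held about 10 N for just over a second, let go, moved the arm clear and handed the job in at about 17 s, with no bystander near the path touched.

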